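Slide out the sandwich press, unlatch its lid and hold it open

ROBOT

A 7-joint arm with a two-finger parallel gripper is mounted at the origin on a cart in front of the work surface, level with it; the furniture and walls round the work are solid. World frame = base frame: x ahead of the robot, y to its left, z up, the work surface at z = 0. Lengths are in mm, angles in rad, forces in N, time in s.
With the tool pointing down it reaches from about 400 to 875 mm from the base axis. Payload 4.4 kg.
Tool frame: the origin (TCP) lies at the very end of the fingers, on their centre line; the grasp point (between the pads) lies 19 mm behind it; y points along the fingers, z is the direction in which the jaws open and shut, and the axes are right-handed (so a half turn about y gives the same grasp; the last joint's range is limited). The gripper opens to 85 mm and grips with 20 to 120 N. Pads are 22 mm wide; open, the fingers measure 114 mm over their backs; the gripper's body (76 mm by 85 mm) begins 54 mm behind the grasp point. The pads swing forward as they close: fully open they stand 13 mm farther back than shut.
Start: joints at [1.101, 0.628, 0.038, 1.517, -0.027, 0.996, -0.02], TCP at [255.423, -597.726, 231.313] pointing down, gripper open.
Joint ranges: [-3.06, 3.06], [-0.37, 2.12], [-1.25, 1.32], [0.18, 2.47], [-1.1, 4.24], [0.23, 1.98], [-2.94, 2.94]. Speed limits (rad/s): [2.57, 2.57, 3.14, 3.14, 3.14, 3.14, 3.14].

INTERFACE

Orientations are given as [roll, pitch, yaw] about the fixed x, y, z axes, in that order (R = Rz(yaw) Ry(pitch) Rx(roll)).
In Python, from cell import ctrl, imaging, finish_job gives the robot as it stands.
- The arm moves only by the shell command python3 -m inch 'ROWS'. ROWS is JSON, one flat list of numbers, 7 for each row, row after row: the opening, from 0 (shut) to 1 (fully open), then the shift along the tool's x, y, z in cm, then the turn, a rotation vector about the tool's x, y, z in degrees. A call has 1 to 12 rows; each row is the pose to reach, as a shift and turn from the pose commanded when the call began, along the tool's axes at that moment; what a row does not reach only later rows make up. A row lasts 1/10 s, in which the tool goes at most 50 mm and 8.59 degrees, less where a joint would pass 70% of its speed; a pose out of reach is approached as far as the arm can. A call with a gripper value outside its range is refused whole. The fingers move at their own pace and stop on an object; the grip force is fixed at half the most. Time passes only in rows, so rows that repeat a pose let the fingers close. It gives the time, the measured TCP pose, the force and the opening at its end, in the units of the state.
- ctrl.read_state(): the state, without advancing time (a new reading comes with each control period).
- imaging.get_image(name): name is "scene" or "top"; returns a dict with "img" (400x640x3 uint8, red, green, blue), "fx", "fy", "cx", "cy" (pixels), "R" (3x3) and "t" (3): a world point X has camera coordinates R X + t. Camera axes: x right, y down, z forward; pixel columns grow to the right and rows downward; lengths in mm; the calibration is good to about 2 mm. A picture is of the moment at which its call begins. There is no depth.
- finish_job(): hands the job in, once; it reports no verdict.
The state is a dict: "clock": time; "qpos": joint angles; "qd": joint speeds; "tau": joint torques, N m; "eef_pos": TCP position; "tool_rot": TCP orientation; "force": force on the tool from outside, world axes, zero at the start; "torque": the same for the moment, N m; "width": finger opening in mm.
Only numpy, scipy, OpenCV 4.12 (cv2) and the standard library are available. Lean on these libraries where they do the work, as an engineer would, in place of code of your own. Each camera call takes 0.05 s, during which the arm holds its last target.

TASK

Pull the sliding tray all the way out of its wooden housing by the steel knob on its front, so that the small sandwich press on it stands clear. Then pull the red latch knob sideways (to the left seen from the robot) against its spring to free the lid's tongue from the ball, lift the lid by that knob to about 40 degrees and finish while still holding it up there. Leave the tray out and do not disturb the mug, the grey milk jug or the honey jar.

Things in the scene. Friction and masses are not known exactly. Their poses are not given: they have to be found in the camera images.
- garage: Fixed housing of light wood, open at the front, 240 wide (y) x 175 deep (x) x 167 high, roof underside 155 above the worktop; the press stands in it on a sliding tray. Origin: on the worktop under the middle of the roof's front edge; +x points into the housing, -x out of it (the way the tray slides), +y to the left seen from the robot. It is turned up to 0.15 rad either way.
- tray (a joint): How far the grey tray is out (m): 0 stowed, 0.15 fully out at its stop; starts at 0 to 0.03. It slides with about 4 N of friction and stays where it is left. Tray 196 wide, its top 12 above the worktop, its front edge 92 ahead of the roof's front edge when stowed. The press is screwed to it.
- tray_grip (a point): Middle of the grip of the tray's upright round steel knob: 28 in diameter, grip from 26 to 56 above the worktop (this point 40), in the middle of the tray near its front edge, 75 ahead of the roof's front edge when stowed. It moves with the tray. Can be gripped from above at any yaw.
- latch_grip (a point): Centre of the red latch knob on the lid's tongue: a level bar 16 in diameter, 39 long along the housing's y, turning freely on its axle between two end cheeks (heads 23 in diameter); open below for 30. 107 above the worktop with the lid shut (lid top 72); grip with fingers closing along the housing's x from above. 14 inside the roof's front edge when stowed, 136 ahead of it when the tray is out.
- latch (a joint): Travel of the spring latch (m): 0 shut, 0.016 at its stop; grows as the red knob is pulled along the housing's +y (left seen from the robot). Spring: 3 N at 0, 7 N at 0.016; it springs back when let go. Its fork grips under the ball and blocks the lid until pulled at least 0.011; keep it pulled until the knob is some 20 mm up.
- mug: Speckled beige mug, 117 x 83 x 93, loose on the worktop to the right; origin under its middle. Leave alone.
- milk_jug: Grey milk jug, 70 x 96 x 89, loose on the worktop to the right; origin under its middle. Leave alone.
- honey_jar: Glass honey jar with a red lid, 64 x 64 x 97, loose on the worktop to the right; origin under its middle. Leave alone.
- lid: The press's metal lid (0.6 kg), 113 deep, 150 wide, a tongue 32 wide, 50 long at its front. Origin: at the ball under the tongue, 61 below the red knob's centre; axes as the housing's when shut, z tilts back as it opens. Falls shut when let go; stop at 1.2 rad. Hinge axis along the housing's y, 151 behind (+x) this origin, 46 above the worktop: the knob moves up and back on a circle of radius 163.

How it is judged:
By the outcome, as a careful person would: the job done as asked, in the order asked, and still so for the second after the job is handed in, while the arm keeps its last pose, push and grip.
It also fails if it takes over 58 s, if anything falls off the work surface, if the arm or the gripper's body presses on something with over 40 N, if the wrist force passes 120 N, or if a joint passes its speed limit or range.

## Working session

There is one attempt and no reset: what is moved stays moved. The work goes in short steps, Python scripts to look and compute and a shell command to move; the robot and the scene stay as the last step left them, time stands still between calls to the robot, and variables do not carry over. Pictures are saved under pics/ and viewed, and the job is handed in when it is done.

```bash
ls; mkdir -p pics; python3 - <<'E'
from cell import ctrl, imaging
import cv2
s=ctrl.read_state(); print(s)
for n in("scene","top"):
    d=imaging.get_image(n); cv2.imwrite(f"pics/{n}0.png",d["img"][:,:,::-1]); print(n,d["fx"],d["fy"],d["cx"],d["cy"],d["R"],d["t"])
E
```

```text
pics
{'clock': 0.0, 'qpos': array([ 1.10120533,  0.62934035,  0.03843857,  1.51843204, -0.02700886,
        0.99628879, -0.02001666]), 'qd': array([ 0.00132668, -0.00095385, -0.00072472, -0.00073662, -0.00085671,
        0.00057589, -0.00211131]), 'tau': array([-1.03031882e-03, -5.63404012e+01,  1.22706000e+00, -1.93455344e+01,
        1.13155588e-02,  1.05187358e-02,  1.27093915e-05]), 'eef_pos': array([ 255.16083688, -597.10884573,  230.37229406]), 'tool_rot': array([-1.57274693e+00, -1.74206092e-05, -2.73782183e+00]), 'force': array([-0.25575003, -0.5493232 , -0.76487053]), 'torque': array([-0.00225461,  0.0323768 ,  0.00303154]), 'width': 85.46503515696531}
scene 387.2085578743593 387.2085578743593 317.13795814300113 206.03073471865997 [[-6.92386839e-01 -7.21526451e-01  2.14089296e-04]
 [-5.46228363e-01  5.23974441e-01 -6.53517682e-01]
 [ 4.71418117e-01 -4.52603984e-01 -7.56911219e-01]] [ 328.31423384  369.59474161 1068.20947739]
top 417.98816091262785 417.98816091262785 324.9326378659919 194.38588833198392 [[ 0.01190116 -0.99990835 -0.00645416]
 [-0.99876978 -0.01157638 -0.04821742]
 [ 0.04813829  0.00702006 -0.99881601]] [ -60.21942063  517.67063104 1462.40627944]
```

View pics/scene0.png

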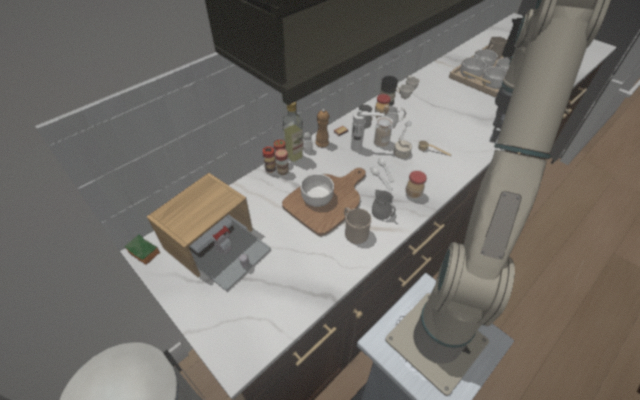

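View pics/top0.png

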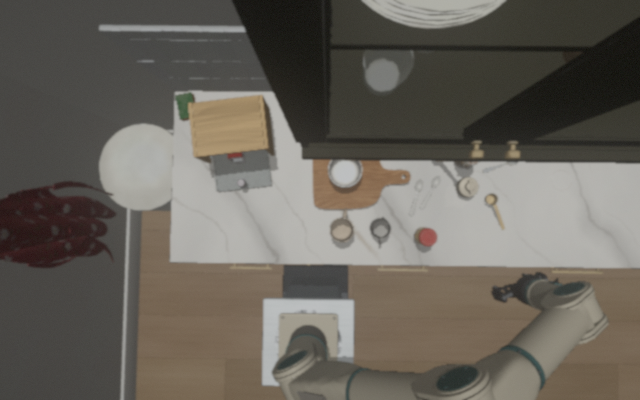

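The housing is at the left end: about (230,125) in the top picture and (200,220) in the scene picture. The steel knob is near (242,186) top and (245,260) scene. I'll enlarge both views.

```bash
python3 - <<'E'
import cv2
a=cv2.imread("pics/scene0.png")[170:300,120:280]; cv2.imwrite("pics/sc1.png",cv2.resize(a,(800,650)[:2],interpolation=cv2.INTER_CUBIC)[:600])
a=cv2.imread("pics/top0.png")[85:205,170:330]; cv2.imwrite("pics/tc1.png",cv2.resize(a,(800,600),interpolation=cv2.INTER_CUBIC))
E
```

```text
(no output)
```

View pics/sc1.png

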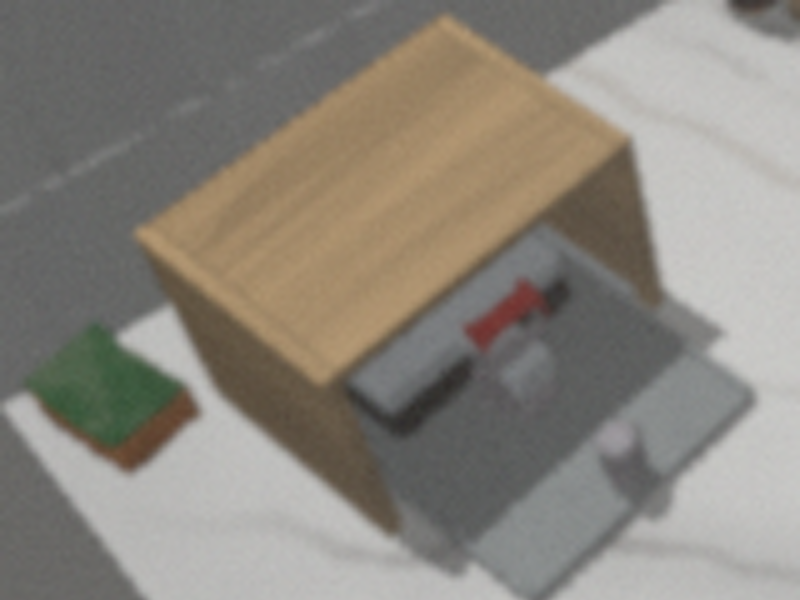

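View pics/tc1.png

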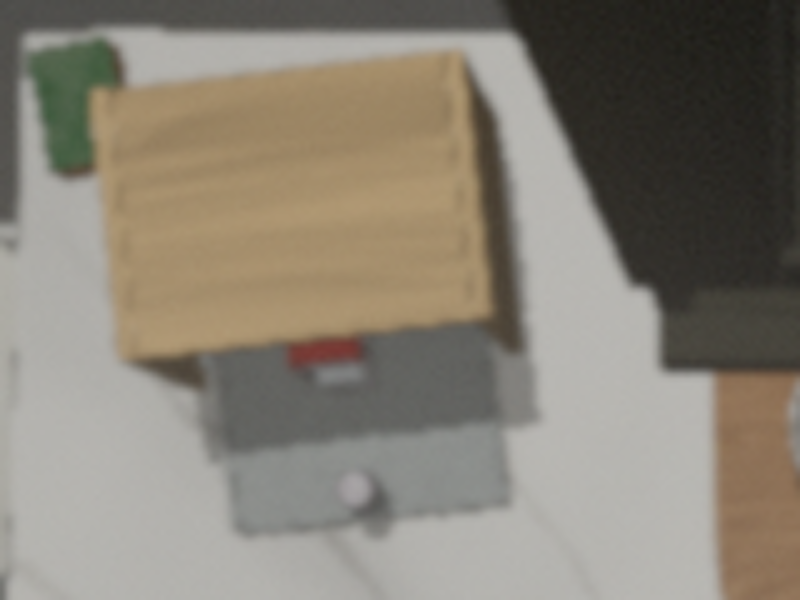

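```bash
cat > h.py <<'E'
import numpy as np
from scipy.spatial.transform import Rotation as Rn
from scipy.optimize import least_squares
C={"scene":dict(f=387.2085578743593,c=(317.13795814300113,206.03073471865997),R=np.array([[-6.92386839e-01,-7.21526451e-01,2.14089296e-04],[-5.46228363e-01,5.23974441e-01,-6.53517682e-01],[4.71418117e-01,-4.52603984e-01,-7.56911219e-01]]),t=np.array([328.31423384,369.59474161,1068.20947739])),
"top":dict(f=417.98816091262785,c=(324.9326378659919,194.38588833198392),R=np.array([[0.01190116,-0.99990835,-0.00645416],[-0.99876978,-0.01157638,-0.04821742],[0.04813829,0.00702006,-0.99881601]]),t=np.array([-60.21942063,517.67063104,1462.40627944]))}
def proj(n,X):
    c=C[n]; p=c["R"]@np.array(X,float)+c["t"]; return c["f"]*p[:2]/p[2]+c["c"]
def G(p,l):
    x,y,a=p[:3]; return np.array([x+l[0]*np.cos(a)-l[1]*np.sin(a), y+l[0]*np.sin(a)+l[1]*np.cos(a), l[2]])
def state():
    from cell import ctrl
    s=ctrl.read_state(); return s, Rn.from_euler("xyz",s["tool_rot"]).as_matrix()
def goto(target, Rt):
    """from current: shift in tool axes (cm), turn rotvec deg tool axes"""
    s,R=state()
    print("clock",s["clock"],"tcp",s["eef_pos"].round(1),"width",round(s["width"],1),"F",s["force"].round(1))
    print("shift cm",(R.T@(np.array(target)-s["eef_pos"])/10).round(2),"turn deg",np.degrees(Rn.from_matrix(R.T@Rt).as_rotvec()).round(2))
E
python3 - <<'E'
from h import *
obs=[("top",(194.4,157),(0,120,167),0),("top",(268.4,149),(0,-120,167),0),("top",(188.4,103),(175,120,167),0),("top",(262.4,95.4),(175,-120,167),0),
("top",(241.4,182.8),(-75,0,58),1),("top",(217.4,191.8),(-92,98,12),1),("top",(272,185.6),(-92,-98,12),1),
("scene",(185,247),(0,120,167),0),("scene",(246.4,197.6),(0,-120,167),0),("scene",(147.4,216.4),(175,120,167),0),("scene",(209.4,173),(175,-120,167),0),
("scene",(244,257.4),(-75,0,58),1),("scene",(221.6,232.4),(14,0,107),1)]
def f(p):
    return np.concatenate([proj(n,G(p,np.array(l)-[m*p[3],0,0]))-u for n,u,l,m in obs])
r=least_squares(f,[700,200,0,10],loss="soft_l1",x_scale=[100,100,.1,10]); print(r.x); print(r.fun.reshape(-1,2).round(1))
p=r.x
print("grip",G(p,[-75-p[3],0,40]),"latch",G(p,[14-p[3],0,107]),"latch out",G(p,[-136,0,107]),"knob out",G(p,[-225,0,40]))
s,R=state(); print(R.round(3))
for z in(s["eef_pos"],):print(proj("top",z),proj("scene",z))
E
```

```text
[6.37520355e+02 2.45161071e+02 1.28699032e-01 1.21368934e+01]
[[-1.   0.9]
 [-0.   0.1]
 [-0.6  0.8]
 [-0.  -0.3]
 [-0.5  0.4]
 [-0.8  0.4]
 [-0.4  0.1]
 [ 0.  -0.6]
 [ 1.  -1.3]
 [-0.3 -0.7]
 [ 0.2 -1.6]
 [ 0.2 -1. ]
 [-0.3 -0.4]]
grip [551.10410988 233.97756989  40.        ] latch [639.36805357 245.40018974 107.        ] latch out [502.6451156  227.70628121 107.        ] knob out [414.38117191 216.28366136  40.        ]
[[-0.92  -0.001  0.393]
 [-0.393  0.002 -0.92 ]
 [ 0.    -1.    -0.002]]
[506.39785492 281.51797205] [492.75613493 135.67935327]
```

```bash
cat >> h.py <<'E'
P=np.array([637.52,245.16,0.1287])
def RH(a=0.1287,tilt=0.):
    xh=np.array([np.cos(a),np.sin(a),0]); yd=np.array([0,0,-1.]); 
    R=np.stack([np.cross(yd,xh),yd,xh],1)
    return R
E
python3 - <<'E'
from h import *
goto([551.1,234,160],RH())
E
```

```text
clock 0.1 tcp [ 255.2 -597.2  230.5] width 84.9 F [-0.  -0.3 -0.5]
shift cm [-59.87   7.16 -64.79] turn deg [ 8.000e-02 -7.424e+01 -6.000e-02]
```

```bash
python3 -m inch '[1,-59.9,0,-64.8,0,-74.2,0, 1,-59.9,0,-64.8,0,-74.2,0, 1,-59.9,0,-64.8,0,-74.2,0, 1,-59.9,0,-64.8,0,-74.2,0, 1,-59.9,0,-64.8,0,-74.2,0, 1,-59.9,0,-64.8,0,-74.2,0, 1,-59.9,0,-64.8,0,-74.2,0, 1,-59.9,0,-64.8,0,-74.2,0, 1,-59.9,0,-64.8,0,-74.2,0, 1,-59.9,0,-64.8,0,-74.2,0, 1,-59.9,0,-64.8,0,-74.2,0, 1,-59.9,0,-64.8,0,-74.2,0]'; python3 - <<'E'
from h import *
goto([551.1,234,130],RH()); print(state()[0]["qpos"].round(2))
E
```

```text
clock: 1.3
eef_pos: [457.0, -30.8, 231.3]
tool_rot: [-1.571, -0.0, -1.443]
force: [1.5, -0.2, -0.5]
width: 85.5
clock 1.3 tcp [457.  -30.8 231.3] width 85.5 F [ 1.5 -0.2 -0.5]
shift cm [-25.07  10.12  12.7 ] turn deg [ 0.01 -0.06  0.01]
[ 0.3   0.38 -0.39  2.02  0.2   0.78 -0.09]
```

```bash
python3 -m inch '[1,-25.1,3,12.7,0,0,0, 1,-25.1,6,12.7,0,0,0, 1,-25.1,10.1,12.7,0,0,0, 1,-25.1,10.1,12.7,0,0,0, 1,-25.1,10.1,12.7,0,0,0, 1,-25.1,10.1,12.7,0,0,0, 1,-25.1,10.1,12.7,0,0,0, 1,-25.1,10.1,12.7,0,0,0, 1,-25.1,10.1,12.7,0,0,0]'; python3 - <<'E'
from h import *
import cv2
goto([551.1,234,24],RH()); print(state()[0]["qpos"].round(2))
from cell import imaging
for n,b in(("scene",(140,300,140,300)),("top",(120,220,170,303))):
    a=imaging.get_image(n)["img"][b[0]:b[1],b[2]:b[3],::-1]; cv2.imwrite(f"pics/{n}2.png",cv2.resize(a,(0,0),fx=3.7,fy=3.7,interpolation=2))
E
```

```text
clock: 2.2
eef_pos: [550.6, 231.0, 130.2]
tool_rot: [-1.572, -0.001, -1.444]
force: [-0.4, 0.3, 0.5]
width: 85.5
clock 2.2 tcp [550.6 231.  130.2] width 85.5 F [-0.4  0.3  0.5]
shift cm [-0.3  10.62  0.09] turn deg [ 0.04 -0.1   0.08]
[-0.24  0.69 -0.32  1.76  0.31  0.74 -0.6 ]
```

View pics/scene2.png

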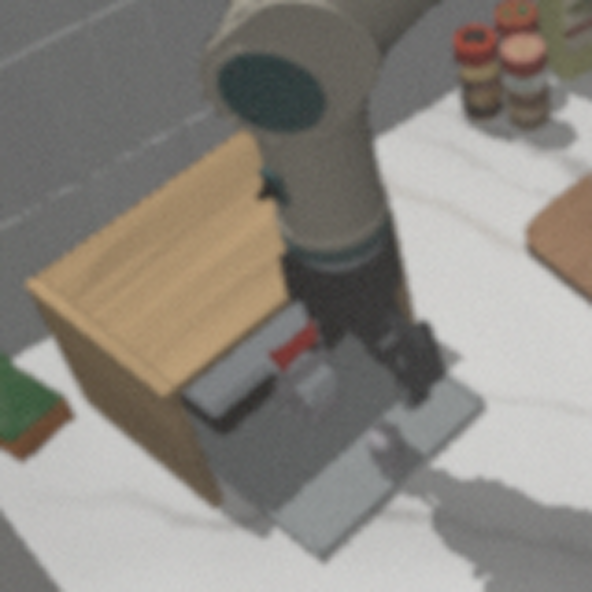

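The open gripper is above the steel knob, which sits at (388,450) in this crop, and there is clearance to the roof. Next I descend.

```bash
python3 -m inch '[1,-0.3,2,0.1,0,0,0, 1,-0.3,4,0.1,0,0,0, 1,-0.3,6,0.1,0,0,0, 1,-0.3,8,0.1,0,0,0, 1,-0.3,9.5,0.1,0,0,0, 1,-0.3,10.6,0.1,0,0,0, 1,-0.3,10.6,0.1,0,0,0]'; python3 -m inch '[0,0,0,0,0,0,0,0,0,0,0,0,0,0,0,0,0,0,0,0,0,0,0,0,0,0,0,0,0,0,0,0,0,0,0,0,0,0,0,0,0,0]';python3 - <<'E'
from h import *
import cv2
s,R=state();print(s["eef_pos"],s["width"],s["force"])
print("pull", R.T@[-np.cos(.1287),-np.sin(.1287),0])
from cell import imaging
for n,b in(("scene",(140,300,140,300)),):
    a=imaging.get_image(n)["img"][b[0]:b[1],b[2]:b[3],::-1]; cv2.imwrite(f"pics/{n}3.png",cv2.resize(a,(0,0),fx=3.7,fy=3.7,interpolation=2))
E
```

```text
clock: 3.0
eef_pos: [550.8, 234.7, 23.4]
tool_rot: [-1.573, -0.001, -1.443]
force: [-1.4, -0.2, -0.5]
width: 85.3
clock: 3.6
eef_pos: [552.7, 236.1, 25.5]
tool_rot: [-1.568, 0.001, -1.443]
force: [0.4, -0.6, 6.1]
width: 26.1
[552.73652425 236.06867211  25.45983528] 26.06429007392945 [ 0.35327185 -0.6080016   6.14806038]
pull [ 0.00104279 -0.0028515  -0.99999539]
```

View pics/scene3.png

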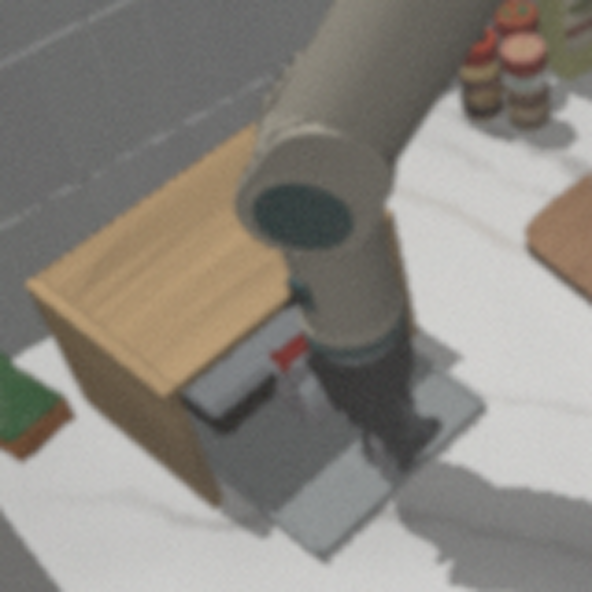

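Gripped at 26 mm width. The 6 N upward force suggests the fingertips touch the base under the knob, so I'll lift 2 mm and pull.

```bash
python3 -m inch '[0,0,-0.2,-0.4,0,0,0, 0,0,-0.2,-1.5,0,0,0, 0,0,-0.2,-3,0,0,0, 0,0,-0.2,-4.5,0,0,0, 0,0,-0.2,-6,0,0,0, 0,0,-0.2,-7.5,0,0,0, 0,0,-0.2,-9,0,0,0, 0,0,-0.2,-10.5,0,0,0, 0,0,-0.2,-12,0,0,0, 0,0,-0.2,-13,0,0,0,0,0,-0.2,-13.6,0,0,0,0,0,-0.2,-13.6,0,0,0]'; python3 - <<'E'
from h import *
s,R=state();e=s["eef_pos"];print("local",[(e[0]-P[0])*np.cos(P[2])+(e[1]-P[1])*np.sin(P[2]),-(e[0]-P[0])*np.sin(P[2])+(e[1]-P[1])*np.cos(P[2])],s["qpos"].round(2))
E
```

```text
clock: 4.85
eef_pos: [418.2, 218.7, 25.6]
tool_rot: [-1.568, 0.001, -1.443]
force: [6.5, 2.1, -20.6]
width: 26.3
local [np.float64(-220.94505788113213), np.float64(1.9203618527233601)] [-0.43  0.75 -0.16  2.15  0.42  0.27 -0.83]
```

```bash
python3 -m inch '[0,0,0.1,-0.3,0,0,0, 0,0,0.15,-0.6,0,0,0, 0,0,0.15,-0.8,0,0,0, 0,0,0.15,-0.8,0,0,0]'; python3 - <<'E'
from h import *
s,R=state();e=s["eef_pos"];print("local",[(e[0]-P[0])*np.cos(P[2])+(e[1]-P[1])*np.sin(P[2]),-(e[0]-P[0])*np.sin(P[2])+(e[1]-P[1])*np.cos(P[2])],s["qpos"].round(3))
E
```

```text
clock: 5.25
eef_pos: [418.2, 218.8, 25.6]
tool_rot: [-1.556, 0.004, -1.447]
force: [22.4, -1.5, -17.4]
width: 26.2
local [np.float64(-220.9155925620913), np.float64(2.0311153894018688)] [-0.439  0.746 -0.153  2.165  0.453  0.245 -0.867]
```

The tray resists with 22 N and no longer moves, so it should be at its stop. I'll relax the pull and check in pictures.

```bash
python3 -m inch '[0,0,0,0.6,0,0,0, 0.5,0,0,0.6,0,0,0,1,0,0,0.6,0,0,0,1,0,0,0.6,0,0,0,1,0,0,0.6,0,0,0]'; python3 - <<'E'
from h import *
import cv2
s,R=state();print(s["qpos"].round(3))
from cell import imaging
for n,b in(("scene",(180,310,160,320)),("top",(120,240,170,330))):
    a=imaging.get_image(n)["img"][b[0]:b[1],b[2]:b[3],::-1]; cv2.imwrite(f"pics/{n}4.png",cv2.resize(a,(0,0),fx=4.6,fy=4.6,interpolation=2))
E
```

```text
clock: 5.75
eef_pos: [413.7, 218.0, 24.9]
tool_rot: [-1.572, -0.0, -1.442]
force: [1.1, -0.4, 0.2]
width: 82.1
[-0.431  0.749 -0.167  2.161  0.448  0.264 -0.86 ]
```

View pics/scene4.png

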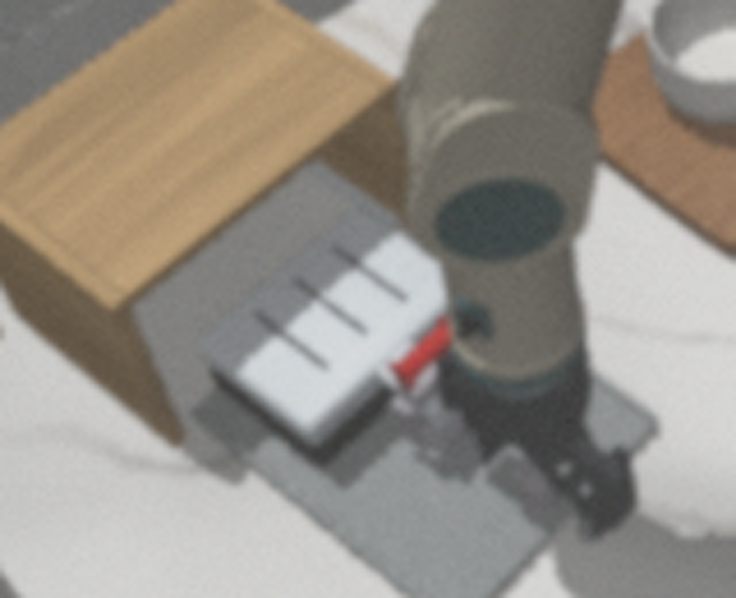

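View pics/top4.png

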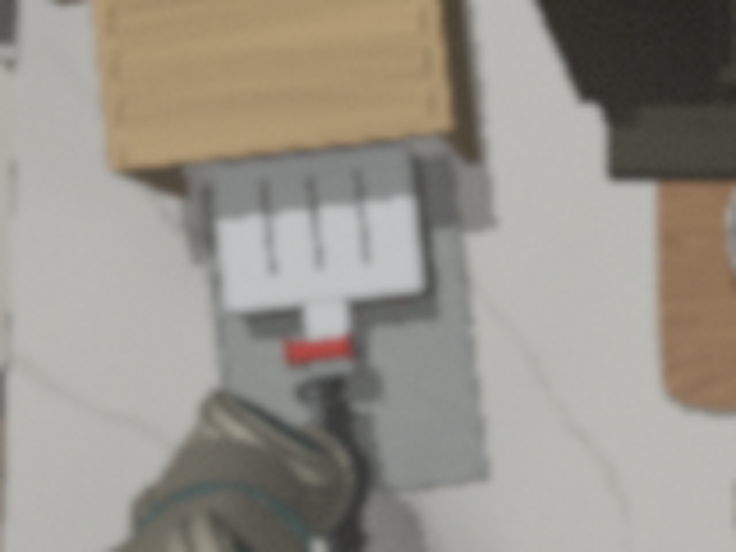

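```bash
python3 - <<'E'
from h import *
for t in(.14,.145,.15):
    print(t,proj("top",G(P,[14-t*1e3,0,107])),proj("top",G(P,[-92-t*1e3,-98,12])),proj("scene",G(P,[14-t*1e3,19.5,107])))
goto([413.7,218,140],RH())
E
```

```text
0.14 [239.09214434 193.75942686] [275.65308138 221.71942915] [246.31344925 258.51712119]
0.145 [239.25331226 195.25993527] [275.81047175 223.13312038] [247.53844457 259.43878586]
0.15 [239.41453695 196.76097206] [275.96791417 224.54727907] [248.76795354 260.36384652]
clock 5.85 tcp [414.1 218.1  24.9] width 85.4 F [-0.5  0.7 -0.1]
shift cm [ 1.000e-02 -1.151e+01 -4.000e-02] turn deg [ 0.02 -0.01  0.01]
```

The tray is out by about 0.146 to 0.150. The red knob is at (319,350) in the top crop, in front of the lid and clear of the roof. Next: rise off the knob, go above the red knob, and look.

```bash
python3 -m inch '[1,0,-3,0,0,0,0, 1,0,-6,0,0,0,0, 1,0,-10,0,0,0,0, 1,0,-14,0,0,0,0,1,0,-15.5,0,0,0,0,1,0,-15.5,4,0,0,0,1,0,-15.5,7,0,0,0,1,0,-15.5,7,0,0,0]'; python3 - <<'E'
from h import *
import cv2
goto(G(P,[-133,1.5,92]),RH()); print(state()[0]["qpos"].round(2))
from cell import imaging
for n,b in(("scene",(180,310,160,320)),("top",(120,240,170,330))):
    a=imaging.get_image(n)["img"][b[0]:b[1],b[2]:b[3],::-1]; cv2.imwrite(f"pics/{n}5.png",cv2.resize(a,(0,0),fx=4.6,fy=4.6,interpolation=2))
E
```

```text
clock: 6.65
eef_pos: [488.0, 227.1, 180.1]
tool_rot: [-1.567, 0.001, -1.446]
force: [0.1, 0.5, -1.0]
width: 85.3
clock 6.65 tcp [488.  227.1 180.1] width 85.3 F [ 0.1  0.5 -1. ]
shift cm [-0.02  8.82  1.72] turn deg [-0.24 -0.22 -0.06]
[-0.23  0.56 -0.38  1.88  0.29  0.75 -0.65]
```

View pics/scene5.png

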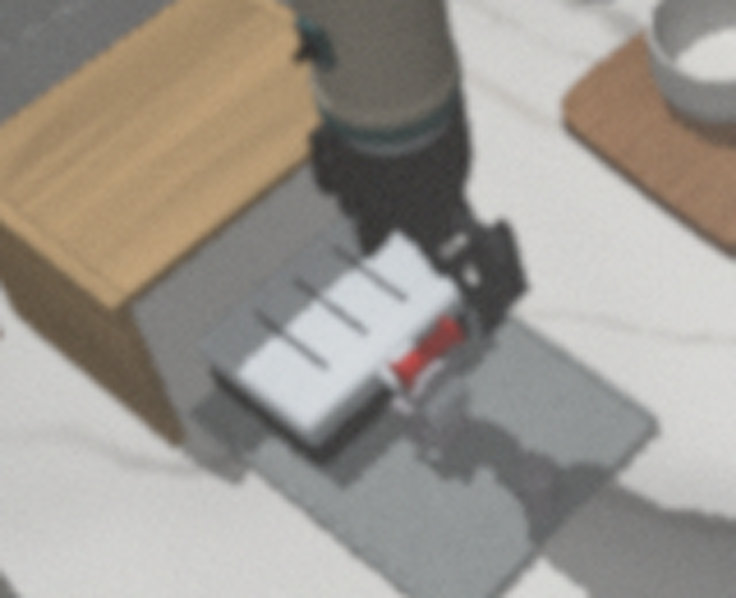

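View pics/top5.png

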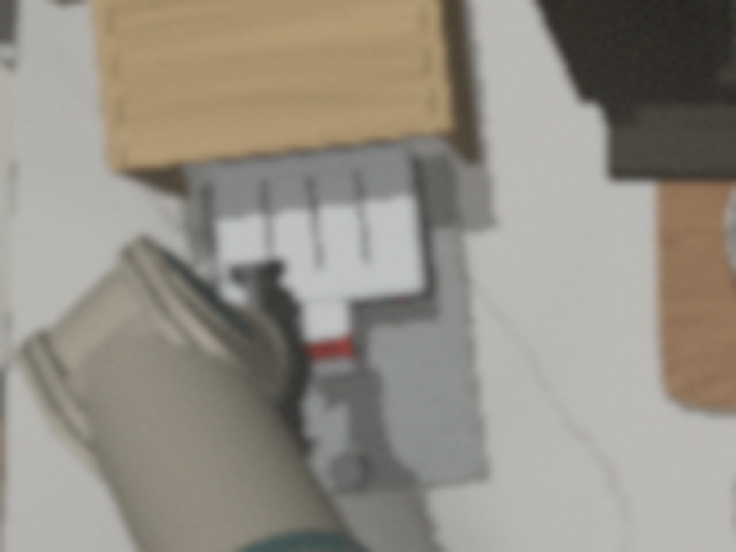

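```bash
python3 - <<'E'
from h import *
r=least_squares(lambda X:np.r_[proj("top",X)-(239.3,196.1),proj("scene",X)-(253.0,256.5)],[500,227,107]);print(r.x,r.fun)
d=r.x-[*P[:2],0];c,s=np.cos(P[2]),np.sin(P[2]);print("local",d[0]*c+d[1]*s,-d[0]*s+d[1]*c)
for t in(.145,.15): print(proj("top",G(P,[-75-t*1e3,0,58])),proj("scene",G(P,[14-t*1e3,0,107])))
E
```

```text
[504.9053729  228.92714028 102.7536257 ] [ 0.03132391  0.02993273 -0.03772163 -0.00400658]
local -133.60125488828896 0.9218175584937143
[245.06577421 221.80050087] [252.36695736 255.00184826]
[245.22294608 223.25910195] [253.59439023 255.91061145]
```

The red bar triangulates to local (-134, 1), against the stated (-136, 0). I'll descend with the jaws around it and close.

```bash
python3 -m inch '[1,0,1,1.7,0,0,0, 1,0,3,1.7,0,0,0, 1,0,5,1.7,0,0,0, 1,0,7,1.7,0,0,0, 1,0,8.4,1.7,0,0,0, 1,0,8.9,1.7,0,0,0,1,0,8.9,1.7,0,0,0]'; python3 -m inch '[0,0,0,0,0,0,0,0,0,0,0,0,0,0,0,0,0,0,0,0,0,0,0,0,0,0,0,0,0,0,0,0,0,0,0,0,0,0,0,0,0,0,0,0,0,0,0,0,0]';python3 - <<'E'
from h import *
import cv2
goto(G(P,[-134,17,92]),RH()); print(state()[0]["qpos"].round(2))
from cell import imaging
for n,b in(("scene",(180,310,160,320)),):
    a=imaging.get_image(n)["img"][b[0]:b[1],b[2]:b[3],::-1]; cv2.imwrite(f"pics/{n}6.png",cv2.resize(a,(0,0),fx=4.6,fy=4.6,interpolation=2))
E
```

```text
clock: 7.45
eef_pos: [499.9, 229.2, 90.4]
tool_rot: [-1.572, -0.0, -1.442]
force: [-1.0, 0.1, -0.7]
width: 85.7
clock: 8.15
eef_pos: [506.2, 230.1, 92.3]
tool_rot: [-1.561, 0.002, -1.444]
force: [8.4, -0.2, -0.5]
width: 14.0
clock 8.15 tcp [506.2 230.1  92.3] width 14.0 F [ 8.4 -0.2 -0.5]
shift cm [-1.51  0.03 -0.18] turn deg [-0.57 -0.12 -0.14]
[-0.27  0.7  -0.31  1.91  0.37  0.58 -0.71]
```

View pics/scene6.png

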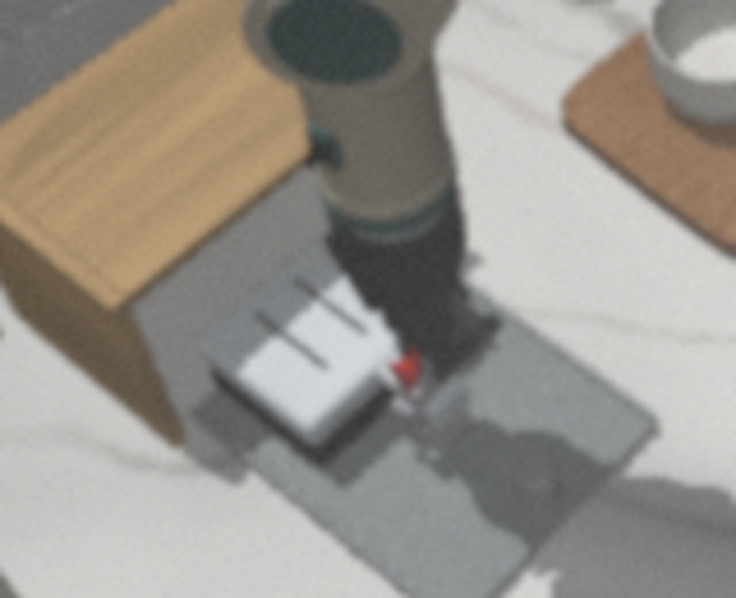

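Gripped at 14 mm width on the bar. Now I pull left in small steps.

```bash
python3 -m inch '[0,-0.3,0,0.4,0,0,0,0,-0.6,0,0.4,0,0,0,0,-0.9,0,0.4,0,0,0,0,-1.2,0,0.4,0,0,0,0,-1.5,0,0.4,0,0,0,0,-1.5,0,0.4,0,0,0]';python3 - <<'E'
from h import *
goto(G(P,[-134,17,92]),RH())
E
```

```text
clock: 8.8
eef_pos: [504.8, 242.6, 92.1]
tool_rot: [-1.568, -0.003, -1.444]
force: [1.7, -5.3, 10.0]
width: 13.9
clock 8.8 tcp [504.8 242.6  92.1] width 13.9 F [ 1.7 -5.3 10. ]
shift cm [-0.25  0.01 -0.21] turn deg [-0.16 -0.12  0.17]
```

```bash
python3 -m inch '[0,-0.3,0,0,0,0,0,0,-0.3,0,0,0,0,0,0,-0.3,0,0,0,0,0]';python3 - <<'E'
from h import *
s,R=state(); e=s["eef_pos"]
# arc increments in tool axes (x=-yh,y=down,z=xh)
a0=np.arctan2(61,151); r=163
for th in(2,4,6,8,10,14,18,22,26,30,34,37,40,41):
    a=a0+np.radians(th); print(th,"up",round(r*(np.sin(a)-np.sin(a0))/10,2),"back",round(r*(np.cos(a0)-np.cos(a))/10,2))
print(R.round(3))
import cv2
from cell import imaging
for n,b in(("scene",(180,310,160,320)),):
    a=imaging.get_image(n)["img"][b[0]:b[1],b[2]:b[3],::-1]; cv2.imwrite(f"pics/{n}7.png",cv2.resize(a,(0,0),fx=4.6,fy=4.6,interpolation=2))
E
```

```text
clock: 9.1
eef_pos: [504.6, 244.8, 92.1]
tool_rot: [-1.568, -0.004, -1.445]
force: [1.2, -5.7, 9.1]
width: 14.1
2 up 0.52 back 0.22
4 up 1.04 back 0.46
6 up 1.55 back 0.72
8 up 2.04 back 1.0
10 up 2.53 back 1.29
14 up 3.47 back 1.93
18 up 4.37 back 2.63
22 up 5.22 back 3.39
26 up 6.01 back 4.21
30 up 6.74 back 5.08
34 up 7.41 back 6.0
37 up 7.87 back 6.72
40 up 8.29 back 7.46
41 up 8.42 back 7.71
[[ 0.126  0.003  0.992]
 [-0.992 -0.003  0.126]
 [ 0.004 -1.     0.003]]
```

View pics/scene7.png

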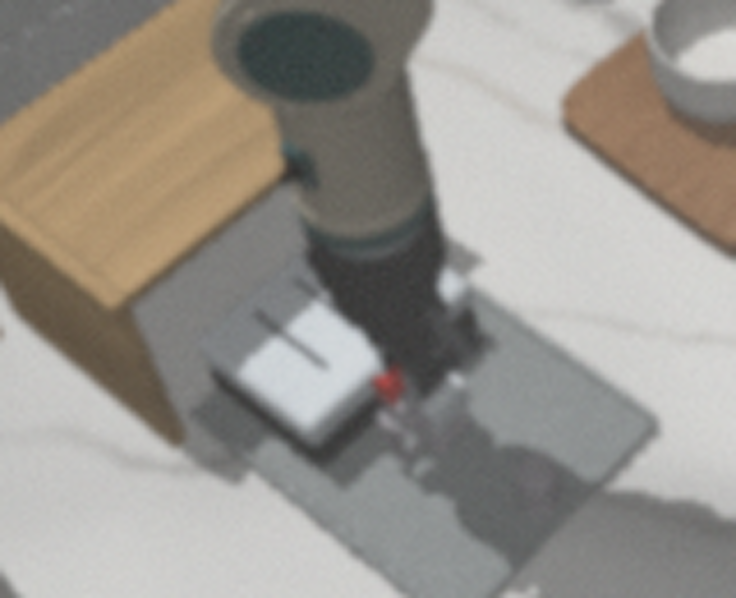

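The hand and the red knob have moved about 15 mm left, with a 6 N spring load. I'll lift along the arc, the first part with a check.

```bash
python3 -m inch '[0,0,-0.52,0.22,0,0,0,0,0,-1.04,0.46,0,0,0,0,0,-1.55,0.72,0,0,0,0,0,-2.04,1.0,0,0,0,0,0,-2.53,1.29,0,0,0,0,0,-2.53,1.29,0,0,0]';python3 - <<'E'
from h import *
import cv2
from cell import imaging
for n,b in(("scene",(180,310,160,320)),):
    a=imaging.get_image(n)["img"][b[0]:b[1],b[2]:b[3],::-1]; cv2.imwrite(f"pics/{n}8.png",cv2.resize(a,(0,0),fx=4.6,fy=4.6,interpolation=2))
E
```

```text
clock: 9.75
eef_pos: [516.0, 245.1, 115.6]
tool_rot: [-1.572, -0.005, -1.445]
force: [3.3, -5.2, -5.5]
width: 14.1
```

View pics/scene8.png

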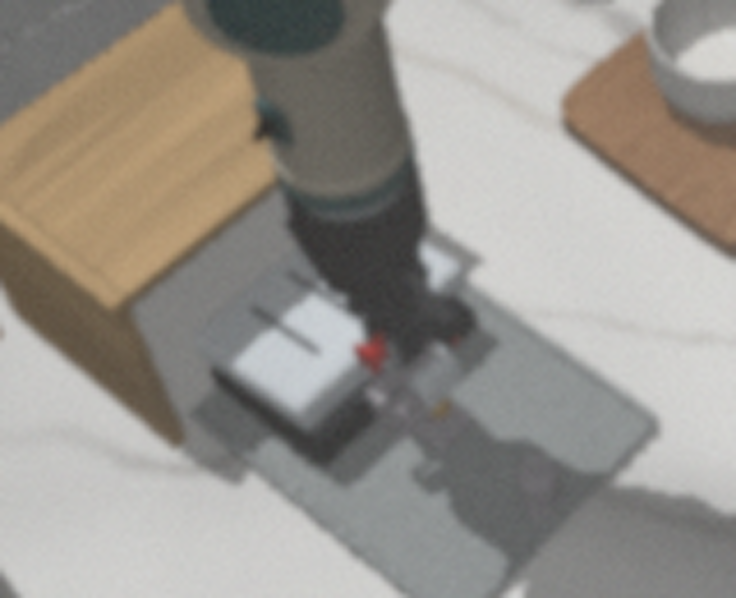

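The lid is free and rising: the brass ball shows at (440,408), with a 5 N load. The hand pulls slightly outward, which keeps the tray at its stop. I'll continue to 40°, with a bit less backward motion than the arc.

```bash
python3 -m inch '[0,0,-0.94,0.6,0,0,0,0,0,-1.84,1.29,0,0,0,0,0,-2.69,2.04,0,0,0,0,0,-3.48,2.85,0,0,0,0,0,-4.21,3.7,0,0,0,0,0,-4.88,4.6,0,0,0,0,0,-4.88,4.6,0,0,0]';python3 - <<'E'
from h import *
s,R=state();e=s["eef_pos"]; d=e-[504.6,244.8,92.1]; print("up",d[2],"back",d[0]*np.cos(.1287)+d[1]*np.sin(.1287), "side",-d[0]*np.sin(.1287)+d[1]*np.cos(.1287),s["qpos"].round(2))
E
```

```text
clock: 10.5
eef_pos: [561.5, 250.8, 164.6]
tool_rot: [-1.573, -0.006, -1.446]
force: [-0.3, -6.4, -1.8]
width: 14.1
up 72.48934553341718 back 57.21524977933039 side -1.3090794530090415 [-0.24  0.68 -0.37  1.68  0.31  0.85 -0.62]
```

```bash
python3 -m inch '[0,0,-0.5,0.65,0,0,0,0,0,-1.0,1.45,0,0,0,0,0,-1.0,1.45,0,0,0,0,0,-1.0,1.45,0,0,0]';python3 - <<'E'
from h import *
s,R=state();e=s["eef_pos"]; d=e-[504.6,244.8,92.1]; u,b=d[2],d[0]*np.cos(.1287)+d[1]*np.sin(.1287); print("up",u,"back",b,"open deg",np.degrees(np.arctan2(61+u,151-b)-np.arctan2(61,151)),"r",np.hypot(61+u,151-b))
import cv2
from cell import imaging
for n,bb in(("scene",(160,290,160,320)),("top",(100,240,170,330))):
    a=imaging.get_image(n)["img"][bb[0]:bb[1],bb[2]:bb[3],::-1]; cv2.imwrite(f"pics/{n}9.png",cv2.resize(a,(0,0),fx=4.2,fy=4.2,interpolation=2))
E
```

```text
clock: 10.9
eef_pos: [575.1, 252.3, 173.4]
tool_rot: [-1.574, -0.007, -1.445]
force: [1.0, -7.2, -4.4]
width: 13.8
up 81.2579432765115 back 70.82395400984873 open deg 38.59715098560364 r 163.29580758818645
```

View pics/scene9.png

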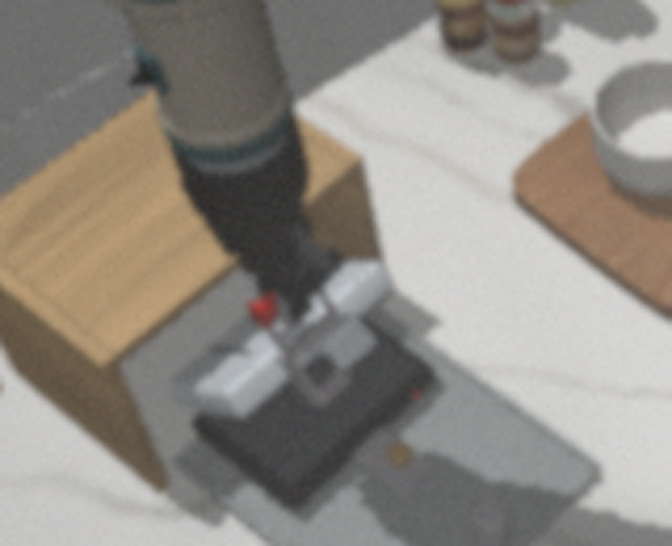

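View pics/top9.png

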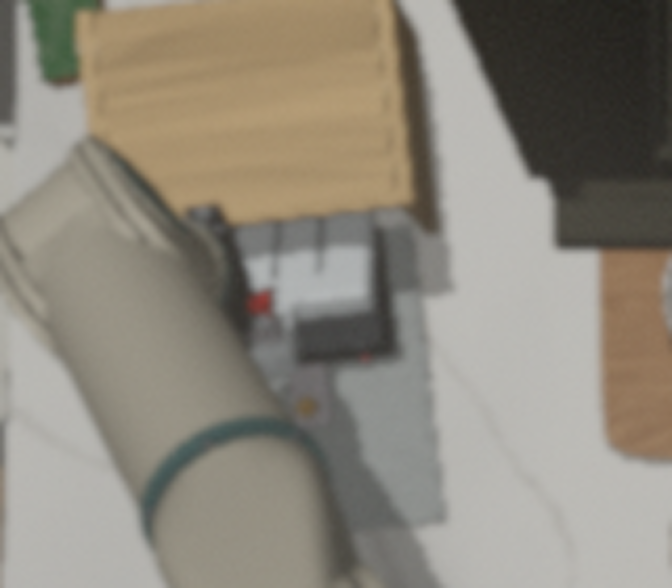

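The lid is open 38.6°, consistent with the arc radius of 163 mm. The tray's front corner, at (443,521) in the top crop, is still fully out. A small nudge, a settling check, then I hand in.

```bash
python3 -m inch '[0,0,-0.2,0.15,0,0,0,0,0,-0.3,0.3,0,0,0,0,0,-0.3,0.3,0,0,0,0,0,-0.3,0.3,0,0,0,0,0,-0.3,0.3,0,0,0,0,0,-0.3,0.3,0,0,0,0,0,-0.3,0.3,0,0,0]';python3 - <<'E'
from h import *
s,R=state();e=s["eef_pos"]; d=e-[504.6,244.8,92.1]; u,b=d[2],d[0]*np.cos(.1287)+d[1]*np.sin(.1287); print("open deg",np.degrees(np.arctan2(61+u,151-b)-np.arctan2(61,151)),"r",np.hypot(61+u,151-b))
import cv2
from cell import imaging
a=imaging.get_image("top")["img"][...,::-1]; cv2.imwrite("pics/top10.png",a)
E
```

```text
clock: 11.7
eef_pos: [578.3, 252.2, 175.4]
tool_rot: [-1.574, -0.007, -1.445]
force: [3.8, -5.4, -9.7]
width: 13.9
open deg 39.94221354992382 r 163.52696104904962
```

View pics/top10.png

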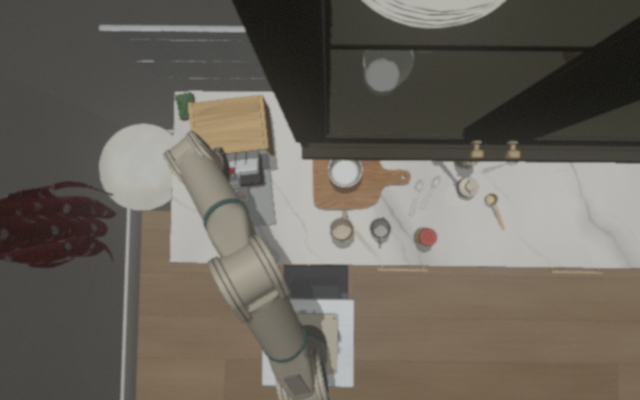

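The mug (342,233), jug (381,230) and jar (427,238) are where they were. The lid is at 39.9° and held, and the tray is out.

```bash
python3 -c "
from cell import finish_job
print(finish_job())"
```

```text
the job is handed in; nothing more can be done
None
```

The tray is out and the lid is being held up by its red knob at about 40°. I handed the job in at 11.7 s of the 58 s allowed.

- **Tray:** I pulled it out by the steel knob until it stopped moving under a 22 N pull, well above its roughly 4 N of friction. The pictures measured about 0.146–0.150 m out, so up to 4 mm short of full travel. I took it to be at its stop and put the difference down to the housing fit. A picture with the lid at 38.6° still showed the tray about 0.148 m out.
- **Latch:** I gripped the red knob and pulled it about 15 mm left, with the spring pushing back at about 6 N. It stayed pulled during the lift and is still pulled now.
- **Lid:** By the hand's position on the knob's arc it is 39.9° open, and the arc radius came out at 163.5 mm against the 163 mm given. The grip is firm at 13.9 mm, and the forces on the hand at the end were under 10 N on each axis.
- **Mug, milk jug and honey jar:** they sit where they started in the last overhead picture.

The highest tool force I read was about 28 N, during the tray pull, but I only read forces at the end of each move. Joint 6 came close to its lower limit at full pull (0.245 against 0.23) but stayed in range.

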